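# Share the spice jars out level on the balance

### The job

Share the four spice jars with red, blue, green and yellow caps between the two trays of the balance so that both trays sit level; the yellow one is still in the slanted rack, and at least one other jar will have to change trays. Set them down gently and leave all four standing upright on the trays; leave the black-capped and white-capped jars in the rack and the other things on the worktop where they are.

Things in the scene. Friction and masses are not known exactly. Their poses are not given: they have to be found in the camera images.
- balance: white two-pan balance fixed to the worktop, housing 100 x 270 x 42 mm; origin: centre of its underside; y runs from right to left plate, x away from the dial. Plate centres at y = +-95 mm. Between the plates near the front (x -25 to -47 mm) stands the dial tower, 30 mm wide, 89 mm high; its needle shows the heavy side
- plate_left (a joint): height of the left (+y) plate over level, m: 0 = both level, + = left plate up (right side heavier), stops at +-0.008. When one plate rises the other sinks by the same amount. Plates stay horizontal, move straight up and down; damped springs make it proportional: about 6.5 mm per 80 g difference, wherever the load stands on the trays
- tray_a: loose steel tray, 150 (x) by 110 mm (y), located on one of the plates (which one varies). Origin: centre of underside, 67 mm above the worktop when level; axes parallel to the balance's; inner floor 9 mm, rim 17 mm above the origin. Holds two jars, 36 mm either side of its centre along x. Starts with two jars: the red-capped and the blue- or green-capped
- tray_b: the other tray, like tray_a, on the other plate. Starts with one jar on it, the green-capped or blue-capped, about 36 mm from its centre along its x, so the other half has room for one more
- jar_red: closed round jar with a red cap and a plain paper band, 40 mm across, 82 mm tall, about 140 g (true to 3%). Origin at the centre of its underside, z along its axis to the cap. Starts upright on a tray.
- jar_blue: closed round jar with a blue cap and a plain paper band, 40 mm across, 70 mm tall, about 100 g (true to 3%). Origin at the centre of its underside, z along its axis to the cap. Starts upright on a tray.
- jar_green: closed round jar with a green cap and a plain paper band, 40 mm across, 62 mm tall, about 80 g (true to 3%). Origin at the centre of its underside, z along its axis to the cap. Starts upright on a tray.
- jar_yellow: closed round jar with a yellow cap and a plain paper band, 40 mm across, 52 mm tall, about 40 g (true to 3%). Origin at the centre of its underside, z along its axis to the cap. Starts in one of the rack's pockets (which one varies), leaning 0.45 rad (26 degrees) towards the robot, lower 18 mm in the pocket; draws out along its axis.
- rack: pale wooden rack fixed to the worktop, 250 mm wide (y), 90 mm deep; origin: centre of underside. Three round pockets 78 mm apart along y, 43 mm wide, 18 mm deep, axes leaning 0.45 rad from vertical towards the rack's -x (the robot). Pocket floor centres: 5 mm to -x of the origin, 83 mm up; the rack's highest point is 101 mm up
- jar_black: black-capped jar, 40 mm across, 52 mm tall, in another pocket of the rack; stays there. Origin at the centre of its underside
- jar_white: white-capped jar, 40 mm across, 52 mm tall, in another pocket of the rack; stays there. Origin at the centre of its underside
- clock: dark round kitchen timer, 60 mm across, 25 mm high, on the front strip of the worktop; leave it. Origin at the centre of its underside
- tin: white round tin, 62 mm across, 25 mm high, on the front strip; leave it. Origin at the centre of its underside
- spoon: teaspoon with a black handle, 137 x 27 x 12 mm, on the front strip; leave it
- cakefork: cake fork with a black handle, 145 x 20 x 11 mm, on the front strip; leave it
Things that resemble listed ones, but are neither listed nor needed, are in the scene too. Of the things that look like the jar_green, the larger one is meant.

How it is judged:
By the outcome, as a careful person would: the job done as asked, in the order asked, and still so for the second after the job is handed in, with the robot touching nothing.
It also fails if it takes over 61 s, if anything falls off the work surface, if the arm or the gripper's body presses on something with over 40 N, if the wrist force passes 120 N, or if a joint passes its speed limit or range.

### The arm

A 7-joint arm with a two-finger parallel gripper is mounted at the origin on a cart in front of the work surface, level with it; the furniture and walls round the work are solid. World frame = base frame: x ahead of the robot, y to its left, z up, the work surface at z = 0. Lengths are in m, angles in rad, forces in N, time in s.
With the tool pointing down it reaches from about 0.4 to 0.85 m from the base axis. Payload 4.5 kg.
Tool frame: the origin (TCP) lies where the fingers leave the gripper's body, on its centre line; the fingertips stand 64 mm ahead of it and the grasp point (between the pads) lies 45 mm ahead of it; z points along the fingers, y is the line along which they close (so a half turn about z gives the same grasp; the last joint's range is limited). The gripper opens to 88 mm and grips with 3 to 60 N. Pads are 18 mm wide; open, the fingers measure 123 mm over their backs; the gripper's body (75 mm by 187 mm) begins 45 mm behind the grasp point.
Start: joints at [1.217, 0.689, -0.195, 1.565, 0.157, 0.902, -0.215], TCP at [0.236, -0.579, 0.303] pointing down, gripper open.
Joint ranges: [-3.01, 3.01], [-0.46, 2.08], [-1.47, 1.51], [0.13, 2.56], [-1, 4.14], [0.04, 2.09], [-2.66, 2.66]. Speed limits (rad/s): [2.57, 2.57, 3.14, 3.14, 3.14, 3.14, 3.14].

### API

Orientations are given as a unit quaternion [x, y, z, w].
In Python, from plant import r gives the robot as it stands.
- The arm moves only by the tool play_rows, never from a script. Its arguments are lists of equal length, an entry for each row: "translation": the shift along the tool's x, y, z in m, a list of three; "delta_rot": the turn, a rotation vector about the tool's x, y, z in degrees, a list of three; "grip": the opening, from -1 (shut) to 1 (fully open). In form: {"translation": [[x, y, z], ...], "delta_rot": [[rx, ry, rz], ...], "grip": [grip, ...]}. A call has 1 to 20 rows; each row shifts and turns the commanded pose from where the row before left it, along the tool's axes as they then stand; what a row does not reach is not made up. A row lasts 1/8 s, in which the tool goes at most 62.5 mm and 10.7 degrees, less where a joint would pass 70% of its speed; a pose out of reach is approached as far as the arm can. A call with a gripper value outside its range is refused whole. The fingers move at their own pace and stop on an object; "squeeze" is the grip in N (left out, the last holds). Time passes only in rows, so rows that do not move let the fingers close. It gives the time, the measured TCP pose, the force, the opening and the grip force at its end, in the units of the state.
- r.get_state(): the state, without advancing time (a new reading comes with each control period).
- r.snapshot(name): name is "side" or "top" or "wrist"; returns the picture (384x512x3 uint8, blue, green, red); there is no depth.
- r.get_calibration(name): a dict with "intrinsics" (3x3 intrinsics, pixels), "k1" (the pictures are not rectified: a ray, as slopes to the right and down, at radius r is drawn at 1 + k1 r^2 times it, then the intrinsics apply), "eye" and "rotation" of the camera in the world. Camera axes: x right, y up, looking along -z (the intrinsics and any distortion apply to the point x, -y, -z); pixel columns grow to the right and rows downward; lengths in m; the calibration is good to about 2 mm. A picture is of the moment at which its call begins: read the wrist's pose just before it. get_calibration takes no time and is no camera call; for the wrist camera it gives the pose at the moment of the call.
- r.finish_job(): hands the job in; it is judged then, once.
Trained networks look in the newest picture that a camera, given by its name, has taken for a name from the list of things; names that differ only in an ending like _2 or _b are one class to them, and where a whole thing is asked for, a point or a joint stands for the part that bears it (a point fixed in the world has none). Each returns a list of dicts, best first, with "confidence" (0 to 1); they miss things now and then, are a little off and sometimes report something else, mostly with a low value. They report only what shows in the picture. A call takes as long as a camera call. They do not tell look-alikes from the thing itself.
- r.look_for(camera, target): "point" ([x, y, z] in m, in world coordinates, good to about 4 mm: the middle of the surface that is visible of it).
- r.silhouettes(camera, target): "pixels" (384x512 bool, what is visible of it).
The state is a dict: "clock": time; "q": joint angles; "qd": joint speeds; "joint_torque": joint torques, N m; "tool_pos": TCP position; "eef_rot": TCP orientation; "contact_force": force on the tool from outside, world axes, zero at the start; "moment": the same for the moment, N m; "opening": opening from 0.0 (shut) to 1.0 (fully open); "finger_force": force on a finger pad.
Only numpy, scipy, OpenCV 4.12 (cv2) and the standard library are available. Lean on these libraries where they do the work, as an engineer would, in place of code of your own. Each camera call takes 0.05 s, during which the arm holds its last target. There are 200 camera calls.

## Working session

There is one attempt and no reset: what is moved stays moved. The work goes in short steps, Python scripts to look and compute and a tool call to move; the robot and the scene stay as the last step left them, time stands still between calls to the robot, and variables do not carry over. Pictures are saved under pics/ and viewed, at most 10 in all, crops included, and the job is handed in when it is done.

Besides the shell and the picture viewer there is one more tool, called after "Request:" in YAML: its name, and indented under it one key for each argument. play_rows: Moves the arm, as the interface text tells. Its arguments: {"type":"object","properties":{"translation":{"type":"array","items":{"type":"array","items":{"type":"number"}}},"delta_rot":{"type":"array","items":{"type":"array","items":{"type":"number"}}},"grip":{"type":"array","items":{"type":"number"}},"squeeze":{"type":"number"}},"required":["translation","delta_rot","grip"]}

```bash
mkdir -p pics
cat > h.py <<'E'
import numpy as np, cv2
from plant import r
from scipy.spatial.transform import Rotation as R
def look(cam,names):
    for n in names:
        for d in r.look_for(cam,n)[:3]: print(cam,n,np.round(d["point"],3),round(d["confidence"],2))
E
python3 - <<'E'
from h import *
a=r.snapshot("top");look("top",["balance","tray_a","jar_red","jar_blue","jar_green","jar_yellow","jar_black","jar_white","rack","plate_left"])
b=r.snapshot("side");look("side",["jar_red","jar_blue","jar_green","jar_yellow","jar_black","jar_white","rack"])
cv2.imwrite("pics/top.png",a);cv2.imwrite("pics/side.png",b)
for c in("top","side"):print(r.get_calibration(c))
print(r.get_state())
E
```

```text
top balance [ 0.483 -0.128  0.038] 0.71
top tray_a [ 0.486 -0.221  0.068] 0.73
top tray_a [ 0.466 -0.039  0.087] 0.65
top jar_blue [ 0.511 -0.031  0.156] 0.52
top jar_green [ 0.456 -0.226  0.124] 0.43
top jar_yellow [ 0.664 -0.138  0.129] 0.57
top jar_yellow [ 0.47  -0.036  0.089] 0.49
top jar_black [ 0.653 -0.062  0.128] 0.49
top jar_black [ 0.468 -0.037  0.088] 0.29
top rack [ 0.67  -0.137  0.094] 0.87
side jar_red [ 0.469 -0.028  0.08 ] 0.69
side jar_red [ 0.51  -0.205  0.115] 0.62
side jar_blue [ 0.504 -0.019  0.126] 0.88
side jar_blue [ 0.508 -0.206  0.111] 0.73
side jar_green [ 0.448 -0.214  0.107] 0.63
side jar_green [ 0.368 -0.135  0.024] 0.5
side jar_yellow [ 0.66  -0.127  0.123] 0.68
side jar_yellow [ 0.365 -0.334  0.018] 0.31
side jar_black [ 0.648 -0.049  0.12 ] 0.55
side jar_white [ 0.669 -0.203  0.116] 0.56
side jar_white [ 0.651 -0.05   0.12 ] 0.54
side rack [ 0.668 -0.068  0.044] 0.76
{'intrinsics': array([[365.13074657,   0.        , 256.85964082],
       [  0.        , 365.13074657, 191.03358923],
       [  0.        ,   0.        ,   1.        ]]), 'k1': -0.0073263
[... 477 characters left out ...]
0.95, 'q': array([ 1.21678064,  0.68909829, -0.19463632,  1.56527513,  0.15729604,
        0.90251822, -0.21510391]), 'qd': array([-0.00042002,  0.000295  , -0.00069348, -0.00127345, -0.00058117,
       -0.00107257,  0.00077483]), 'joint_torque': array([-9.24416281e-05, -5.27489161e+01, -1.26667768e+00, -1.53746277e+01,
       -5.17406815e-02, -6.73135310e-04,  1.12019347e-05]), 'tool_pos': array([ 0.23640424, -0.578592  ,  0.30275136]), 'eef_rot': array([9.81254759e-01, 1.92715066e-01, 2.60937452e-05, 3.77714315e-05]), 'contact_force': array([-0.13962502,  0.87385009,  0.92352732]), 'moment': array([ 0.0374499 ,  0.12358059, -0.05912907]), 'finger_force': 0.0, 'opening': 1.0005084349970748}
```

View pics/top.png

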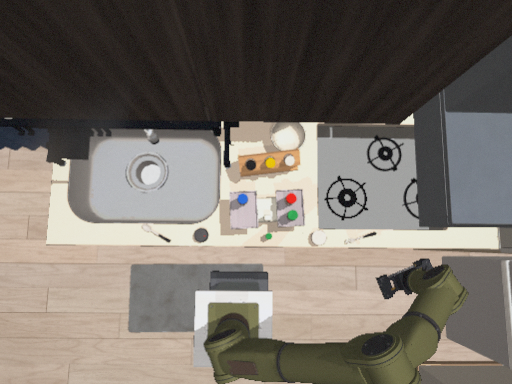

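View pics/side.png

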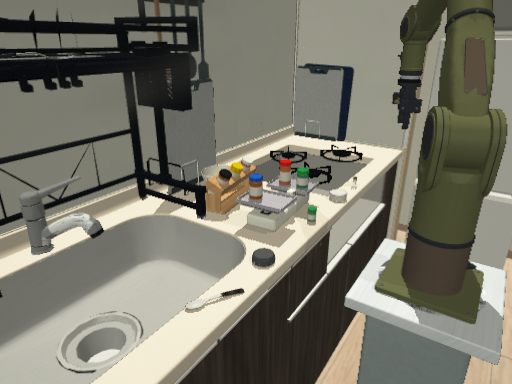

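The top view shows red (290,199) and green (292,215) on the right tray, blue (242,200) on the left tray, and yellow in the middle pocket (270,163). The side view agrees; the small green jar on the worktop is the look-alike. For 180 g on each side, green goes to the left tray and yellow takes green's old spot.

```bash
cat >> h.py <<'E'
def ray(cam,uv,cal=None):
    c=cal or r.get_calibration(cam);K=c["intrinsics"]
    s=np.array([(uv[0]-K[0,2])/K[0,0],(uv[1]-K[1,2])/K[1,1]]);d=s.copy()
    for _ in range(8): d=s/(1+c["k1"]*(d@d))
    return np.array(c["eye"]),R.from_quat(c["rotation"]).apply([d[0],-d[1],-1])
def atz(cam,uv,z,cal=None):
    e,d=ray(cam,uv,cal); return e+d*(z-e[2])/d[2]
HSV=dict(red=((172,150,60),(180,255,255),(0,150,60),(6,255,255)),blue=((105,150,50),(130,255,255)),green=((60,120,40),(90,255,255)),yellow=((20,150,100),(32,255,255)))
def blobs(im,col,mina=12):
    h=cv2.cvtColor(im,cv2.COLOR_BGR2HSV);v=HSV[col];m=cv2.inRange(h,v[0],v[1])
    if len(v)>2:m|=cv2.inRange(h,v[2],v[3])
    n,l,s,c=cv2.connectedComponentsWithStats(m)
    return [(s[i,4],s[i,:4],c[i]) for i in np.argsort(-s[:,4]) if i>0 and s[i,4]>=mina][:3]
def delta(pos,rot):
    "tool-frame shift to world pos, and rotvec(deg) to rot (tool at present pose)"
    st=r.get_state();q=R.from_quat(st["eef_rot"])
    return q.inv().apply(np.array(pos)-st["tool_pos"]).round(4),np.degrees((q.inv()*rot).as_rotvec()).round(2)
E
python3 - <<'E'
from h import *
im=cv2.imread("pics/top.png")
for c,z in dict(red=.148,blue=.152,green=.128,yellow=.14).items():
    for b in blobs(im,c): print(c,b,atz("top",b[2],z).round(4))
m=r.snapshot("top")
for n in("rack","tray_a","balance"):
    for d in r.silhouettes("top",n)[:2]:
        p=np.argwhere(d["pixels"])[:,::-1].astype(np.float32);print(n,d["confidence"],len(p),cv2.minAreaRect(p))
st=r.get_state();print(R.from_quat(st["eef_rot"]).as_matrix().round(3))
c=r.get_calibration("wrist");print(c, R.from_quat(st["eef_rot"]).inv().apply(np.array(c["eye"])-st["tool_pos"]))
big=cv2.resize(im[100:260,200:340],None,fx=5,fy=3.75*4/3,interpolation=cv2.INTER_CUBIC)[:600];cv2.imwrite("pics/c.png",cv2.resize(im[125:245,220:340],(600,600),interpolation=cv2.INTER_CUBIC))
E
```

```text
red (np.int32(77), array([286, 194,  10,  10], dtype=int32), array([290.63636364, 198.24675325])) [ 0.517  -0.2197  0.148 ]
blue (np.int32(71), array([238, 194,   9,  10], dtype=int32), array([242.16901408, 198.52112676])) [ 0.5131 -0.0322  0.152 ]
green (np.int32(71), array([288, 211,   9,   9], dtype=int32), array([292.09859155, 214.90140845])) [ 0.454  -0.2275  0.128 ]
green (np.int32(23), array([266, 234,   6,   5], dtype=int32), array([268.2173913 , 235.91304348])) [ 0.3717 -0.1347  0.128 ]
yellow (np.int32(86), array([265, 158,  11,  10], dtype=int32), array([269.97674419, 162.52325581])) [ 0.6588 -0.1393  0.14  ]
rack 0.96 1084 ((268.6416320800781, 162.9539031982422), (22.491941452026367, 62.159542083740234), 83.2901611328125)
tray_a 0.66 825 ((290.0, 207.5), (37.0, 28.0), 90.0)
tray_a 0.57 871 ((242.5, 209.5), (37.0, 27.0), 90.0)
balance 0.69 458 ((267.0, 210.0), (24.0, 20.0), 90.0)
[[ 0.926  0.378  0.   ]
 [ 0.378 -0.926 -0.   ]
 [-0.     0.    -1.   ]]
{'intrinsics': array([[301.00603251,   0.        , 257.12907562],
       [  0.        , 301.00603251, 191.15253856],
       [  0.        ,   0.        ,   1.        ]]), 'k1': -0.07499681218113677, 'eye': array([ 0.29775144, -0.55304942,  0.38546799]), 'rotation': array([-0.10878749,  0.07285013, -0.55280144,  0.82296337])} [ 0.06649667 -0.00042398 -0.08274711]
```

View pics/c.png

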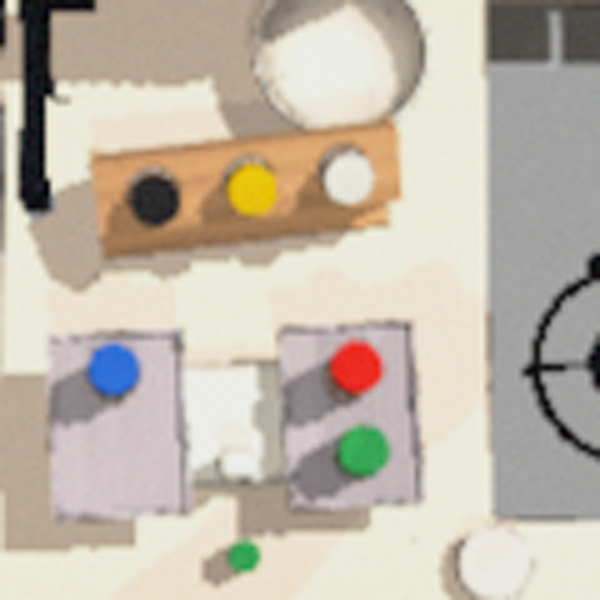

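The crop shows the trays with jars and the middle-pocket yellow (252,188) clearly; green's half (363,450) and the left tray's free half (115,455) are both reachable. Next I move the wrist camera above the balance.

Request:
play_rows:
  translation:
    - [0.034,-0.0326,-0.005]
    - [0.034,-0.0326,-0.005]
    - [0.034,-0.0326,-0.005]
    - [0.034,-0.0326,-0.005]
    - [0.034,-0.0326,-0.005]
    - [0.034,-0.0326,-0.005]
    - [0.034,-0.0326,-0.005]
    - [0.034,-0.0326,-0.005]
    - [0.034,-0.0326,-0.005]
    - [0.034,-0.0326,-0.005]
    - [0,0,0]
    - [0,0,0]
    - [0,0,0]
    - [0,0,0]
  delta_rot:
    - [0,0,0]
    - [0,0,0]
    - [0,0,0]
    - [0,0,0]
    - [0,0,0]
    - [0,0,0]
    - [0,0,0]
    - [0,0,0]
    - [0,0,0]
    - [0,0,0]
    - [0,0,7.5]
    - [0,0,7.5]
    - [0,0,0]
    - [0,0,0]
  grip: [1,1,1,1,1,1,1,1,1,1,1,1,1,1]

```text
clock: 2.9
tool_pos: [0.4278, -0.1483, 0.3528]
eef_rot: [0.998, 0.064, 0.0, 0.0]
contact_force: [1.2, 0.3, 0.2]
opening: 1.001
finger_force: 0.0
```

Run:
```python
from h import *
cal=r.get_calibration("wrist");im=r.snapshot("wrist");cv2.imwrite("pics/w1.png",im);np.save("cal1.npy",cal,allow_pickle=True)
print(R.from_quat(cal["rotation"]).as_matrix().round(3),cal["eye"])
for c,z in dict(red=.148,blue=.152,green=.128,yellow=.14).items():
    for b in blobs(im,c,60): print(c,b,atz("wrist",b[2],z,cal).round(4))
look("wrist",["jar_red","jar_blue","jar_green","jar_yellow","jar_black","jar_white"])
st=r.get_state();print(st["tool_pos"],R.from_quat(st["eef_rot"]).as_matrix().round(3),st["clock"])
```

```text
[[ 0.128  0.958  0.257]
 [-0.992  0.123  0.034]
 [ 0.001 -0.259  0.966]] [ 0.49358386 -0.13934292  0.43551301]
red (np.int32(1550), array([325,  72,  45,  44], dtype=int32), array([347.22387097,  93.73032258])) [ 0.52   -0.2199  0.148 ]
blue (np.int32(1630), array([121,  49,  46,  46], dtype=int32), array([143.68159509,  71.76809816])) [ 0.5154 -0.0337  0.152 ]
green (np.int32(1191), array([317, 139,  40,  39], dtype=int32), array([336.74979009, 157.79345088])) [ 0.4576 -0.2271  0.128 ]
green (np.int32(285), array([238, 189,  19,  19], dtype=int32), array([246.83157895, 198.06315789])) [ 0.4027 -0.1402  0.128 ]
yellow (np.int32(617), array([ 45, 256,  32,  56], dtype=int32), array([ 55.88006483, 277.01458671])) [0.2834 0.0677 0.14  ]
yellow (np.int32(342), array([450, 257,  20,  55], dtype=int32), array([462.70760234, 284.10818713])) [ 0.334  -0.4021  0.14  ]
yellow (np.int32(245), array([233, 333, 191,   5], dtype=int32), array([317.53877551, 335.59183673])) [ 0.2467 -0.2442  0.14  ]
wrist jar_red [ 0.518 -0.217  0.151] 0.6
wrist jar_blue [ 0.513 -0.04   0.149] 0.95
wrist jar_green [ 0.457 -0.227  0.13 ] 0.73
wrist jar_green [ 0.38  -0.138  0.043] 0.57
wrist jar_green [ 0.373 -0.507  0.007] 0.54
[ 0.42780068 -0.148351    0.35270331] [[ 0.992  0.126  0.   ]
 [ 0.126 -0.992 -0.   ]
 [ 0.     0.    -1.   ]] 3.25
```

View pics/w1.png

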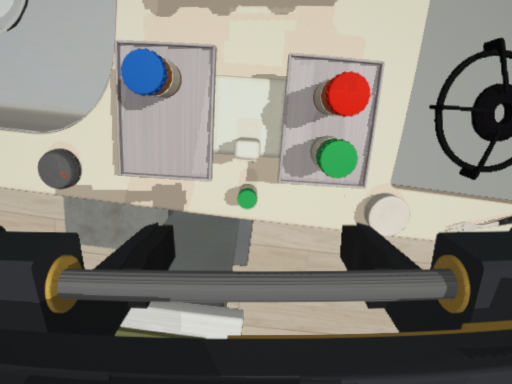

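The wrist view shows both trays: left tray corners (116,43),(215,45),(211,180),(118,176), right tray (289,55),(382,63),(366,187),(279,182), with caps red (347,94), green (337,158) and blue (144,72).

Run:
```python
from h import *
cal=np.load("cal1.npy",allow_pickle=True).item()
for n,z,P in (("L",.092,[(116,43),(215,45),(211,180),(118,176)]),("R",.076,[(289,55),(382,63),(366,187),(279,182)])):
    Q=np.array([atz("",p,z,cal)[:2] for p in P]);print(n,Q.round(4).tolist(),Q.mean(0).round(4),"yaw",[np.degrees(np.arctan2(*(a-b)[::-1])).round(1) for a,b in((Q[0],Q[3]),(Q[1],Q[2]))],[np.linalg.norm(Q[i]-Q[(i+1)%4]).round(3) for i in range(4)])
```

```text
L [[0.5469, 0.0209], [0.5561, -0.0863], [0.4086, -0.096], [0.3995, 0.0146]] [ 0.4778 -0.0367] yaw [np.float64(2.4), np.float64(3.8)] [np.float64(0.108), np.float64(0.148), np.float64(0.111), np.float64(0.147)]
R [[0.5589, -0.1671], [0.5658, -0.2736], [0.4204, -0.2856], [0.4128, -0.177]] [ 0.4895 -0.2258] yaw [np.float64(3.9), np.float64(4.7)] [np.float64(0.107), np.float64(0.146), np.float64(0.109), np.float64(0.146)]
```

Request:
play_rows:
  translation:
    - [0.01,0.041,0.01]
    - [0.0096,0.041,0.03]
    - [0,0,0.045]
    - [0,0,0.045]
    - [0,0,0.04]
    - [0,0,0.02]
    - [0,0,0.0077]
    - [0,0,0]
    - [0,0,0]
  delta_rot:
    - [0,0,0]
    - [0,0,0]
    - [0,0,0]
    - [0,0,0]
    - [0,0,0]
    - [0,0,0]
    - [0,0,0]
    - [0,0,0]
    - [0,0,0]
  grip: [0.6,0.6,0.6,0.6,0.6,0.6,0.6,0.6,0.6]
  squeeze: 15

```text
clock: 4.38
tool_pos: [0.4581, -0.2274, 0.1559]
eef_rot: [0.998, 0.063, 0.001, 0.0]
contact_force: [0.2, -0.7, 0.6]
opening: 0.799
finger_force: 0.0
```

Request:
play_rows:
  translation:
    - [0,0,0]
    - [0,0,0]
    - [0,0,0]
    - [0,0,0]
    - [0,0,0]
    - [0,0,0]
  delta_rot:
    - [0,0,0]
    - [0,0,0]
    - [0,0,0]
    - [0,0,0]
    - [0,0,0]
    - [0,0,0]
  grip: [-1,-1,-1,-1,-1,-1]
  squeeze: 15

```text
clock: 5.12
tool_pos: [0.4577, -0.2273, 0.1552]
eef_rot: [0.998, 0.063, 0.0, 0.0]
contact_force: [0.1, -0.5, 2.6]
opening: 0.445
finger_force: 15.0
```

Request:
play_rows:
  translation:
    - [0,0,-0.01]
    - [0,0,-0.025]
    - [0,0,-0.02]
    - [0.001,-0.03,0]
    - [0.002,-0.045,0]
    - [0.002,-0.045,0]
    - [0.002,-0.045,0]
    - [0.001,-0.0238,0]
    - [0,0,0]
    - [0,0,0]
  delta_rot:
    - [0,0,0]
    - [0,0,0]
    - [0,0,0]
    - [0,0,0]
    - [0,0,0]
    - [0,0,0]
    - [0,0,0]
    - [0,0,0]
    - [0,0,0]
    - [0,0,0]
  grip: [-1,-1,-1,-1,-1,-1,-1,-1,-1,-1]

```text
clock: 6.38
tool_pos: [0.4419, -0.0399, 0.2102]
eef_rot: [0.998, 0.062, 0.0, 0.0]
contact_force: [-0.2, -0.7, -0.8]
opening: 0.449
finger_force: 15.0
```

Run:
```python
from h import *
st=r.get_state();print(st["tool_pos"],R.from_quat(st["eef_rot"]).as_matrix().round(3),st["opening"],st["contact_force"])
a=r.snapshot("side");cv2.imwrite("pics/s2.png",cv2.resize(a[130:250,190:350],(800,600),interpolation=cv2.INTER_CUBIC))
```

```text
[ 0.44187517 -0.03991389  0.21021268] [[ 0.992  0.124  0.   ]
 [ 0.124 -0.992 -0.001]
 [ 0.     0.001 -1.   ]] 0.4489543184234873 [-0.24275635 -0.67975258 -0.75134181]
```

View pics/s2.png

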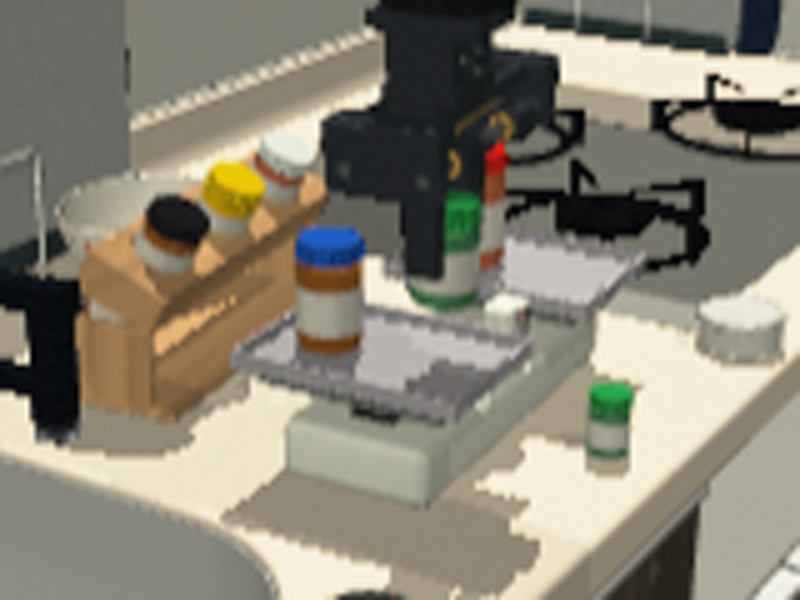

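Green (445,250) is held upright above the left tray's free half. The rack shows a face slanting towards the robot. Now I lower it gently.

Request:
play_rows:
  translation:
    - [0,0,0.012]
    - [0,0,0.015]
    - [0,0,0.006]
    - [0,0,0.004]
    - [0,0,0.003]
    - [0,0,0.003]
    - [0,0,0.003]
    - [0,0,0.003]
    - [0,0,0]
    - [0,0,0]
    - [0,0,0]
  delta_rot:
    - [0,0,0]
    - [0,0,0]
    - [0,0,0]
    - [0,0,0]
    - [0,0,0]
    - [0,0,0]
    - [0,0,0]
    - [0,0,0]
    - [0,0,0]
    - [0,0,0]
    - [0,0,0]
  grip: [-1,-1,-1,-1,-1,-1,-1,-1,-1,-1,-1]

```text
clock: 7.8
tool_pos: [0.4418, -0.0388, 0.1611]
eef_rot: [0.998, 0.063, 0.0, 0.0]
contact_force: [-0.5, 0.3, -0.2]
opening: 0.446
finger_force: 15.0
```

Run:
```python
from h import *
st=r.get_state();print(st["tool_pos"],st["opening"],st["contact_force"])
a=r.snapshot("side");cv2.imwrite("pics/s3.png",cv2.resize(a[130:250,190:350],(800,600),interpolation=cv2.INTER_CUBIC))
```

```text
[ 0.44179973 -0.03879978  0.1610942 ] 0.4459191887440822 [-0.53874118  0.32732345 -0.20190624]
```

View pics/s3.png

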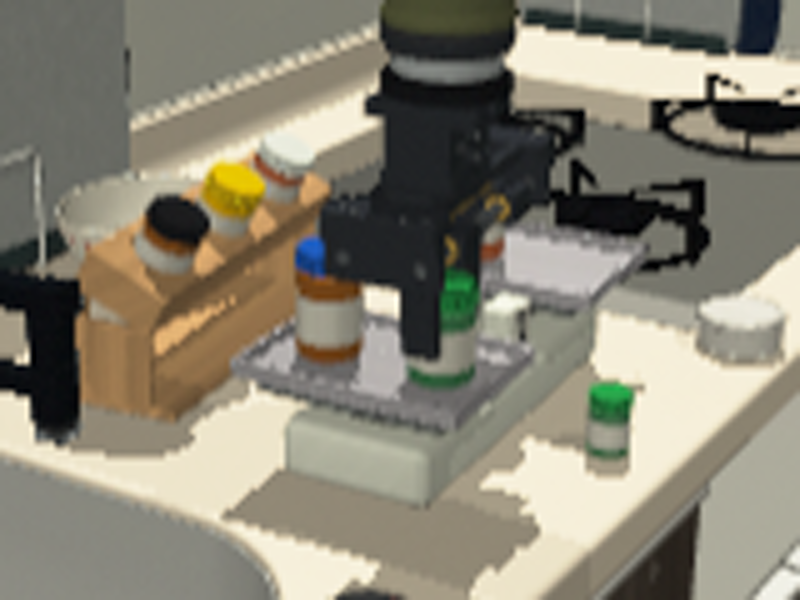

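The left tray has visibly gone down with green (445,340) standing on it. I release it and move to a tilted view of the yellow jar.

Request:
play_rows:
  translation:
    - [0,0,0]
    - [0,0,0]
    - [0,0,0]
    - [0,0,-0.01]
    - [0,0,-0.03]
    - [0,0,-0.05]
    - [0,0,-0.049]
    - [0.028,0.028,0]
    - [0.029,0.029,0]
    - [0.029,0.029,0]
    - [0.028,0.029,0]
    - [0,0,0]
    - [0,0,0]
    - [0,0,0]
    - [0,0,0]
    - [0,0,0]
  delta_rot:
    - [0,0,0]
    - [0,0,0]
    - [0,0,0]
    - [0,0,0]
    - [0,0,0]
    - [0,0,0]
    - [0,0,0]
    - [0,0,0]
    - [0,0,0]
    - [0,0,0]
    - [0,0,0]
    - [0,8.6,0]
    - [0,8.6,0]
    - [0,8.6,0]
    - [0,0,0]
    - [0,0,0]
  grip: [0.2,0.2,0.2,0.2,0.4,0.4,0.4,0.4,0.4,0.4,0.4,0.4,0.4,0.4,0.4,0.4]

```text
clock: 9.85
tool_pos: [0.5701, -0.1386, 0.3007]
eef_rot: [0.973, 0.062, 0.222, -0.014]
contact_force: [0.2, -0.4, 0.2]
opening: 0.7
finger_force: 0.0
```

Run:
```python
from h import *
cal=r.get_calibration("wrist");im=r.snapshot("wrist");cv2.imwrite("pics/w2.png",im);np.save("cal2.npy",cal,allow_pickle=True)
for b in blobs(im,"yellow",60): print(b,atz("wrist",b[2],.130,cal).round(4))
look("wrist",["jar_yellow","jar_black","jar_white","rack"])
st=r.get_state();print(st["tool_pos"],R.from_quat(st["eef_rot"]).as_matrix().round(3),st["clock"])
a=r.snapshot("side");look("side",["jar_green","jar_blue","jar_red"])
cv2.imwrite("pics/w2s.png",np.hstack([im,cv2.resize(a[130:250,200:344],(288*1,240))[:, :].copy() if 0 else cv2.resize(a[130:322,200:344],(288,384))]))
```

```text
(np.int32(1483), array([250, 153,  44,  44], dtype=int32), array([271.58057991, 174.40660823])) [ 0.6631 -0.1401  0.13  ]
(np.int32(1282), array([170, 321, 342,  17], dtype=int32), array([405.30109204, 330.52886115])) [ 0.5378 -0.2742  0.13  ]
(np.int32(776), array([ 96, 256,  29,  59], dtype=int32), array([107.18298969, 284.80412371])) [ 0.5436 -0.0059  0.13  ]
wrist jar_yellow [ 0.662 -0.144  0.127] 0.95
wrist jar_black [ 0.654 -0.066  0.126] 0.64
wrist jar_white [ 0.677 -0.212  0.128] 0.64
wrist rack [ 0.674 -0.132  0.1  ] 0.92
wrist rack [ 0.532 -0.189  0.078] 0.39
[ 0.57020015 -0.13803948  0.30025868] [[ 0.893  0.127  0.432]
 [ 0.114 -0.992  0.055]
 [ 0.435  0.    -0.9  ]] 10.1
side jar_green [ 0.368 -0.131  0.024] 0.64
side jar_green [ 0.433 -0.025  0.114] 0.59
side jar_blue [ 0.508 -0.017  0.113] 0.67
side jar_blue [ 0.474 -0.012  0.071] 0.52
side jar_red [ 0.512 -0.206  0.124] 0.56
```

View pics/w2s.png

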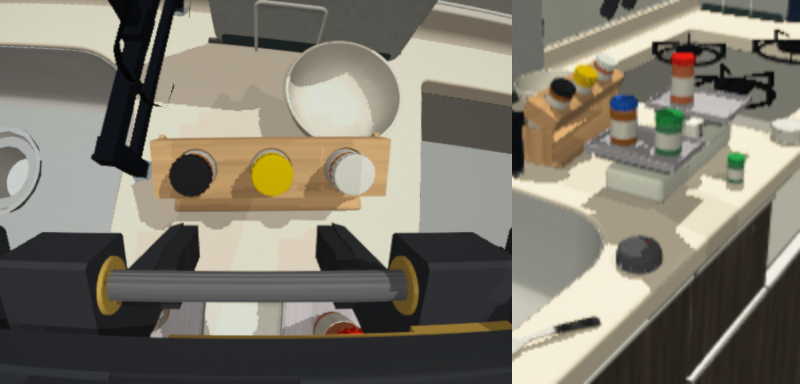

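The wrist view shows yellow (272,174) between black (190,175) and white (353,174), with the rack's row level in the picture, so the tool yaw matches. The side view shows green and blue upright on the left tray. Going in along the jar axis.

Request:
play_rows:
  translation:
    - [0.0076,0.0136,0.02]
    - [0,0,0.04]
    - [0,0,0.04]
    - [0,0,0.03]
    - [0,0,0.017]
    - [0,0,0.0098]
    - [0,0,0]
    - [0,0,0]
  delta_rot:
    - [0,0,0]
    - [0,0,0]
    - [0,0,0]
    - [0,0,0]
    - [0,0,0]
    - [0,0,0]
    - [0,0,0]
    - [0,0,0]
  grip: [0.4,0.4,0.4,0.4,0.4,0.4,0.4,0.4]

```text
clock: 11.3
tool_pos: [0.6535, -0.1466, 0.1709]
eef_rot: [0.975, 0.062, 0.214, -0.017]
contact_force: [0.2, 0.1, 0.6]
opening: 0.702
finger_force: 0.0
```

Request:
play_rows:
  translation:
    - [0,0,0]
    - [0,0,0]
    - [0,0,0]
    - [0,0,0]
    - [0,0,0]
  delta_rot:
    - [0,0,0]
    - [0,0,0]
    - [0,0,0]
    - [0,0,0]
    - [0,0,0]
  grip: [-1,-1,-1,-1,-1]
  squeeze: 15

```text
clock: 11.92
tool_pos: [0.6538, -0.1444, 0.1711]
eef_rot: [0.975, 0.063, 0.214, -0.019]
contact_force: [-2.4, 5.1, 5.5]
opening: 0.439
finger_force: 15.0
```

Run:
```python
from h import *
st=r.get_state();print(st["q"].round(3),st["tool_pos"],R.from_quat(st["eef_rot"]).as_matrix().round(3))
d=np.array([.432,.055,-.9]);top=np.array([.662,-.140,.130])
Z=d/np.linalg.norm(d);Y=np.array([.127,-.992,0]);Y/=np.linalg.norm(Y);X=np.cross(Y,Z);Y=np.cross(Z,X)
print(delta(top-.036*Z,R.from_matrix(np.c_[X,Y,Z])))
```

```text
[ 0.328  0.847 -0.21   1.855  0.066  0.044 -1.285] [ 0.65384294 -0.14435865  0.17106439] [[ 0.9    0.132  0.415]
 [ 0.116 -0.991  0.064]
 [ 0.42  -0.009 -0.908]]
(array([-0.01  , -0.0033,  0.0049]), array([-0.62,  1.01,  0.02]))
```

Joint 6 is at its lower limit, so the tool is 10 mm off. A smaller tilt will do, because the jar may lean within the pad plane. Open, reduce the tilt and re-measure.

Request:
play_rows:
  translation:
    - [0,0,0]
    - [0,0,0]
    - [0,0,0]
    - [0,0,-0.005]
    - [0,0,0]
    - [0,0,0]
  delta_rot:
    - [0,0,0]
    - [0,0,0]
    - [0,0,0]
    - [0,-4,0]
    - [0,-4,0]
    - [0,0,0]
  grip: [0.3,0.3,0.3,0.3,0.3,0.3]

```text
clock: 12.68
tool_pos: [0.6528, -0.1466, 0.1753]
eef_rot: [0.987, 0.064, 0.146, -0.013]
contact_force: [-0.2, 0.8, -0.0]
opening: 0.652
finger_force: 0.0
```

```bash
cat > d.py <<'E'
from h import *
st=r.get_state();print(st["q"].round(3),st["tool_pos"])
M=R.from_quat(st["eef_rot"]).as_matrix();print(M.round(3))
d=np.array([.432,.055,-.9]);top=np.array([.662,-.140,.130]);G=top+.009*d
print("tilt",np.degrees(np.arccos(-M[2,2])),delta(G-.045*M[:,2],R.from_quat(st["eef_rot"])))
cal=r.get_calibration("wrist");im=r.snapshot("wrist")
for b in blobs(im,"yellow",60): print(b,atz("wrist",b[2],.130,cal).round(4))
E
python3 d.py
```

```text
[ 0.276  0.843 -0.152  1.757  0.057  0.269 -1.303] [ 0.65279991 -0.14662989  0.17530385]
[[ 0.949  0.13   0.287]
 [ 0.122 -0.992  0.044]
 [ 0.291 -0.007 -0.957]]
tilt 16.901132303099843 (array([-0.0022, -0.005 ,  0.0102]), array([0., 0., 0.]))
(np.int32(4362), array([209, 208,  86,  63], dtype=int32), array([252.03324163, 243.09307657])) [ 0.6718 -0.141   0.13  ]
(np.int32(1074), array([161, 322, 344,  16], dtype=int32), array([398.12849162, 330.50931099])) [ 0.6383 -0.2169  0.13  ]
(np.int32(755), array([105, 256,  28,  59], dtype=int32), array([115.65298013, 285.41456954])) [ 0.6422 -0.0779  0.13  ]
```

Request:
play_rows:
  translation:
    - [-0.0012,-0.005,0.004]
    - [0,0,0.0062]
    - [0,0,0]
    - [0,0,0]
  delta_rot:
    - [0,0,0]
    - [0,0,0]
    - [0,0,0]
    - [0,0,0]
  grip: [0.3,0.3,0.3,0.3]

```text
clock: 13.22
tool_pos: [0.6527, -0.1417, 0.1646]
eef_rot: [0.987, 0.063, 0.145, -0.013]
contact_force: [-0.0, -0.2, 0.2]
opening: 0.646
finger_force: 0.0
```

Request:
play_rows:
  translation:
    - [0,0,0]
    - [0,0,0]
    - [0,0,0]
    - [0,0,0]
    - [0,0,0]
  delta_rot:
    - [0,0,0]
    - [0,0,0]
    - [0,0,0]
    - [0,0,0]
    - [0,0,0]
  grip: [-1,-1,-1,-1,-1]
  squeeze: 15

```text
clock: 13.85
tool_pos: [0.653, -0.1419, 0.1651]
eef_rot: [0.987, 0.063, 0.146, -0.013]
contact_force: [0.7, -2.0, 1.5]
opening: 0.45
finger_force: 15.0
```

Run:
```python
from h import *
st=r.get_state();q=R.from_quat(st["eef_rot"]);print(st["q"].round(3),st["tool_pos"]);print(q.as_matrix().round(3))
u=np.array([-.432,-.055,.9]);print("out axis in tool",q.inv().apply(u))
```

```text
[ 0.265  0.858 -0.145  1.763  0.056  0.249 -1.31 ] [ 0.65295973 -0.14189035  0.16505004]
[[ 0.95   0.129  0.286]
 [ 0.121 -0.992  0.044]
 [ 0.289 -0.007 -0.957]]
out axis in tool [-0.15682392 -0.00745427 -0.98742073]
```

Request:
play_rows:
  translation:
    - [-0.0008,0,-0.005]
    - [-0.0016,0,-0.01]
    - [-0.0024,0,-0.015]
    - [-0.004,0,-0.025]
    - [-0.004,0,-0.025]
    - [0,0,0]
    - [0,0,0]
    - [0,0,0]
    - [0,0,0]
    - [0,0,0]
  delta_rot:
    - [0,0,0]
    - [0,0,0]
    - [0,0,0]
    - [0,0,0]
    - [0,0,0]
    - [0,-8.6,0]
    - [0,-8.6,0]
    - [0,-8.6,0]
    - [0,0,0]
    - [0,0,0]
  grip: [-1,-1,-1,-1,-1,-1,-1,-1,-1,-1]
  squeeze: 20

```text
clock: 15.1
tool_pos: [0.6168, -0.1468, 0.2378]
eef_rot: [0.995, 0.065, -0.078, 0.001]
contact_force: [-0.2, 0.3, 0.1]
opening: 0.446
finger_force: 20.0
```

Run:
```python
from h import *
st=r.get_state();q=R.from_quat(st["eef_rot"]);print(st["tool_pos"],st["opening"]);print(q.as_matrix().round(3))
a=r.snapshot("side");look("side",["jar_yellow","jar_red"])
cv2.imwrite("pics/s4.png",cv2.resize(a[110:230,190:350],(800,600),interpolation=cv2.INTER_CUBIC))
```

```text
[ 0.61675422 -0.14681769  0.23781533] 0.44593868093570405
[[ 0.979  0.129 -0.156]
 [ 0.129 -0.992 -0.012]
 [-0.156 -0.008 -0.988]]
side jar_red [ 0.508 -0.207  0.126] 0.86
```

View pics/s4.png

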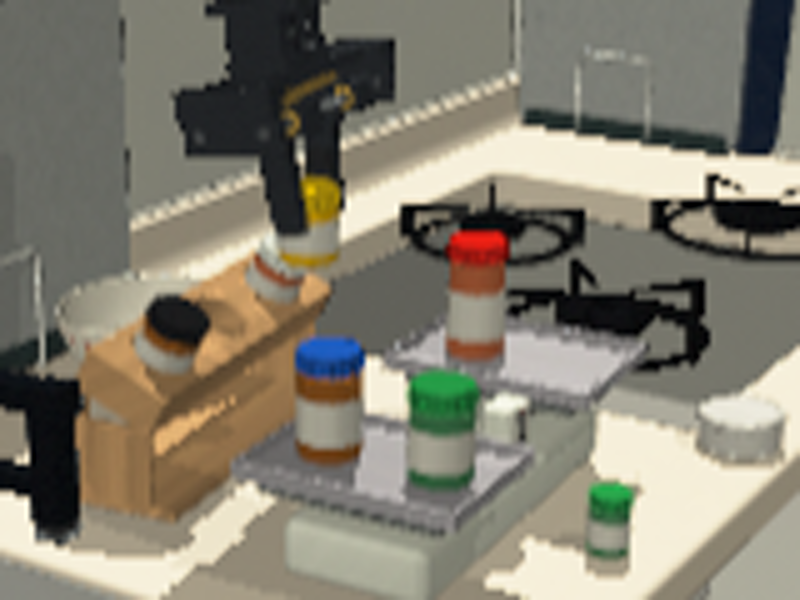

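Yellow (318,215) is held upright, clear of the rack; black and white are still in place. Carrying it over the right tray's free half.

Request:
play_rows:
  translation:
    - [-0.0062,-0.0003,-0.0395]
    - [-0.0423,0.0148,0.0066]
    - [-0.0423,0.0148,0.0066]
    - [-0.0423,0.0148,0.0066]
    - [-0.0423,0.0148,0.0066]
    - [0,0,0]
    - [0,0,0]
  delta_rot:
    - [0,0,0]
    - [0,0,0]
    - [0,0,0]
    - [0,0,0]
    - [0,0,0]
    - [0,0,0]
    - [0,0,0]
  grip: [-1,-1,-1,-1,-1,-1,-1]

```text
clock: 16.12
tool_pos: [0.4562, -0.2272, 0.2782]
eef_rot: [0.995, 0.065, -0.078, 0.001]
contact_force: [0.1, 0.1, 0.0]
opening: 0.444
finger_force: 20.0
```

Run:
```python
from h import *
st=r.get_state();q=R.from_quat(st["eef_rot"]);print(st["tool_pos"],st["opening"]);print(q.as_matrix().round(3))
print(delta([.4546,-.228,.184],q),q.inv().apply([0,0,-1]))
im=r.snapshot("top")
for c,z in dict(red=.158,yellow=.242,green=.135,blue=.143).items():
    for b in blobs(im,c,12)[:1]: print(c,b,atz("top",b[2],z).round(4))
im=r.snapshot("side");
for c in("red","yellow"):
    for b in blobs(im,c,12)[:1]: print(c,b[:2])
look("side",["jar_yellow","jar_red"])
```

```text
[ 0.45619615 -0.22723565  0.27818799] 0.4443290200360061
[[ 0.979  0.129 -0.155]
 [ 0.129 -0.992 -0.013]
 [-0.155 -0.008 -0.988]]
(array([0.0129, 0.0013, 0.0933]), array([0., 0., 0.])) [0.15501032 0.00759298 0.98788367]
red (np.int32(13), array([286, 194,   5,   4], dtype=int32), array([288.38461538, 195.53846154])) [ 0.5262 -0.2099  0.158 ]
green (np.int32(68), array([239, 214,  10,   9], dtype=int32), array([243.58823529, 218.11764706])) [ 0.4389 -0.0385  0.135 ]
blue (np.int32(68), array([238, 195,   9,   9], dtype=int32), array([242.13235294, 198.91176471])) [ 0.5126 -0.0319  0.143 ]
red (np.int32(85), array([279, 156,  13,   8], dtype=int32))
yellow (np.int32(51), array([307, 135,   6,   9], dtype=int32))
side jar_yellow [ 0.437 -0.212  0.215] 0.71
side jar_red [ 0.51  -0.207  0.124] 0.77
```

Request:
play_rows:
  translation:
    - [0.0031,0,0.0299]
    - [0.0047,0.0002,0.0296]
    - [0.0039,0.0002,0.0247]
    - [0.0016,0,0.0099]
    - [0.0009,0,0.0059]
    - [0.0006,0,0.004]
    - [0.0005,0,0.003]
    - [0.0005,0,0.003]
    - [0.0004,0,0.0025]
    - [0,0,0]
    - [0,0,0]
    - [0,0,0]
  delta_rot:
    - [0,0,0]
    - [0,0,0]
    - [0,0,0]
    - [0,0,0]
    - [0,0,0]
    - [0,0,0]
    - [0,0,0]
    - [0,0,0]
    - [0,0,0]
    - [0,0,0]
    - [0,0,0]
    - [0,0,0]
  grip: [-1,-1,-1,-1,-1,-1,-1,-1,-1,-1,-1,-1]

```text
clock: 17.82
tool_pos: [0.454, -0.2272, 0.1642]
eef_rot: [0.995, 0.065, -0.079, 0.001]
contact_force: [0.0, 0.2, 0.2]
opening: 0.449
finger_force: 20.0
```

Run:
```python
from h import *
st=r.get_state();print(st["tool_pos"],st["opening"],st["contact_force"])
a=r.snapshot("side");cv2.imwrite("pics/s5.png",cv2.resize(a[130:250,210:370],(800,600),interpolation=cv2.INTER_CUBIC))
for c in("red","yellow"):
    for b in blobs(a,c,12)[:1]: print(c,b)
```

```text
[ 0.45400131 -0.22721981  0.16420886] 0.44888230734506274 [0.03530381 0.20055627 0.19705083]
red (np.int32(28), array([279, 157,   6,   7], dtype=int32), array([281.42857143, 160.46428571]))
yellow (np.int32(54), array([305, 169,   7,   9], dtype=int32), array([308.27777778, 172.90740741]))
```

View pics/s5.png

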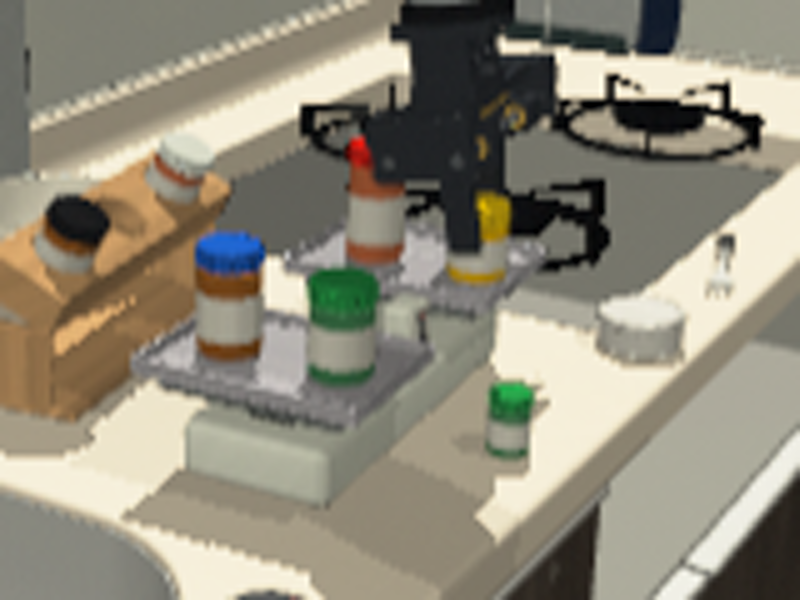

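Yellow (480,255) is on the right tray's front half and red's tray has sunk about 1 px, so they are in contact. Releasing and retreating straight up.

Request:
play_rows:
  translation:
    - [0,0,0]
    - [0,0,0]
    - [0,0,0]
    - [-0.0016,0,-0.01]
    - [-0.0047,0,-0.03]
    - [-0.0078,0,-0.05]
    - [-0.0078,0,-0.05]
    - [0,0,0]
    - [0,0,0]
    - [0,0,0]
    - [0,0,0]
    - [0,0,0]
  delta_rot:
    - [0,0,0]
    - [0,0,0]
    - [0,0,0]
    - [0,0,0]
    - [0,0,0]
    - [0,0,0]
    - [0,0,0]
    - [0,0,0]
    - [0,0,0]
    - [0,0,0]
    - [0,0,0]
    - [0,0,0]
  grip: [0.2,0.2,0.2,0.2,0.3,0.3,0.3,0.3,0.3,0.3,0.3,0.3]

```text
clock: 19.38
tool_pos: [0.4543, -0.2281, 0.3052]
eef_rot: [0.995, 0.065, -0.079, 0.001]
contact_force: [0.5, 0.9, 0.0]
opening: 0.646
finger_force: 0.0
```

Run:
```python
from h import *
st=r.get_state();print(st["tool_pos"],st["opening"],st["contact_force"],st["clock"])
a=r.snapshot("side");w=r.snapshot("wrist");cv2.imwrite("pics/s6.png",np.hstack([cv2.resize(a[140:236,210:338],(512,384),interpolation=cv2.INTER_CUBIC),cv2.resize(w,(288,216)).__class__(0) if 0 else cv2.copyMakeBorder(cv2.resize(w,(288,216)),0,168,0,0,cv2.BORDER_CONSTANT)]))
look("side",["jar_yellow","jar_red","jar_green","jar_blue"])
```

```text
[ 0.45428882 -0.22812735  0.30519859] 0.6462040133723993 [0.46352997 0.92758125 0.02406872] 19.375
side jar_yellow [ 0.503 -0.017  0.117] 0.61
side jar_yellow [ 0.44  -0.211  0.11 ] 0.54
side jar_red [ 0.507 -0.207  0.126] 0.76
side jar_red [0.394 0.348 0.008] 0.38
side jar_green [ 0.435 -0.021  0.117] 0.86
side jar_green [ 0.371 -0.133  0.025] 0.54
side jar_blue [ 0.504 -0.019  0.113] 0.63
```

View pics/s6.png

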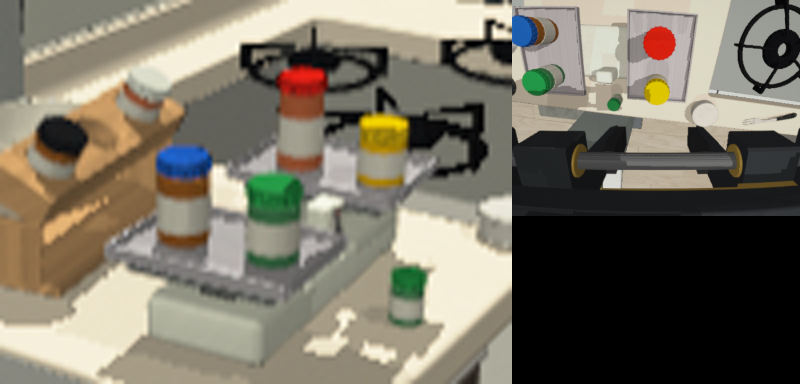

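All four jars stand upright: blue (183,195) and green (273,220) on the left tray, red (302,120) and yellow (384,150) on the right, with the trays looking level. Handing in.

```bash
python3 -c "
from plant import r
print(r.finish_job())"
```

```text
the job is handed in; nothing more can be done
None
```

The job is handed in, with no verdict returned: blue and green stand on the left tray and red and yellow on the right, nominally 180 g each; all four are upright and the trays look level in the last picture.

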